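Stand the toppled solvent tin back in its bay

ROBOT

A 6-joint arm with a two-finger parallel gripper is mounted at the origin on the work surface. World frame = base frame: x ahead of the robot, y to its left, z up, the work surface at z = 0. Lengths are in m, angles in degrees, forces in N, time in s.
With the tool pointing down it reaches from about 0.35 to 0.875 m from the base axis. Payload 4.2 kg.
Tool frame: the origin (TCP) lies on the centre line of the jaws, within the pads' length; the fingertips stand 19 mm ahead of it and the grasp point (between the pads) is the TCP; z points along the fingers, y is the line along which they close (so a half turn about z gives the same grasp; the last joint's range is limited). The gripper opens to 87 mm and grips with 3 to 60 N. Pads are 19 mm wide; open, the fingers measure 117 mm over their backs; the gripper's body (75 mm by 190 mm) begins 51 mm behind the grasp point.
Start: joints at [86.895, 22.042, 0.453, 0, -68.411, -14.817], TCP at [0.192, 0.595, 0.242] pointing down, gripper open.
Joint ranges: [-179.83, 179.83], [-69.29, 118.12], [-61.27, 80.66], [-181.25, 117.63], [-171.15, -9.14], [-177.46, 177.46]. Speed limits (degrees/s): [159.86, 159.86, 180, 180, 180, 180].

INTERFACE

Orientations are given as a 3x3 rotation matrix whose columns are the frame's x, y, z axes.
In Python, from station import sense, capture, finish_job, search_frame, masks_of gives the robot as it stands.
- The arm moves only by the tool drive_tool, never from a script. Its argument "rows" is a list of rows, each a list of 7 numbers: the opening in per cent of the stroke, from 0 (shut) to 100 (fully open), then the shift along the world's x, y, z in mm, then the turn, a rotation vector about the world's x, y, z in rad. In form: [[fingers, dx, dy, dz, wx, wy, wz], ...]. A call has 1 to 5 rows; each row shifts and turns the commanded pose from where the row before left it; what a row does not reach is not made up. A row lasts 1/12 s, in which the tool goes at most 41.7 mm and 7.16 degrees, less where a joint would pass 70% of its speed; a pose out of reach is approached as far as the arm can. A call is refused whole if a number of a shift passes 41.7 or a number of a turn 0.125, either way. A call with a gripper value outside its range is refused whole. The fingers move at their own pace and stop on an object; the grip force is fixed at half the most. Time passes only in rows, so rows that do not move let the fingers close. It gives the time, the measured TCP pose, the force, the opening and the grip force at its end, in the units of the state.
- sense(): the state, without advancing time (a new reading comes with each control period).
- capture(name): name is "scene" or "top"; returns a dict with "frame" (384x512x3 uint8, red, green, blue), "z_map" (384x512 float32, m along the optical axis (not along the pixel's ray), 0 where there is no reading), "fx", "fy", "cx", "cy" (pixels), "R" (3x3) and "t" (3): a world point X has camera coordinates R X + t. Camera axes: x right, y down, z forward; pixel columns grow to the right and rows downward; lengths in m; the calibration is good to about 2 mm. A picture is of the moment at which its call begins.
- finish_job(): hands the job in; it is judged then, once.
Trained networks look in a picture, given as the dict that the camera call returned (one of the last four; its "shot" number tells which), for a name from the list of things; names that differ only in an ending like _2 or _b are one class to them, and where a whole thing is asked for, a point or a joint stands for the part that bears it (a point fixed in the world has none). Each returns a list of dicts, best first, with "p" (0 to 1); they miss things now and then, are a little off and sometimes report something else, mostly with a low value. They report only what shows in the picture. A call takes as long as a camera call. They do not tell look-alikes from the thing itself.
- search_frame(label, picture): "xy" ([column, row] in pixels, amid what is visible of it).
- masks_of(label, picture): "region" (384x512 bool, what is visible of it) and "xy" ([column, row] in pixels, amid what is visible of it).
The state is a dict: "time_s": time; "joints": joint angles; "joint_velocities": joint speeds; "effort": joint torques, N m; "tcp_pos": TCP position; "ee_rot": TCP orientation; "wrist_force": force on the tool from outside, world axes, zero at the start; "moment": the same for the moment, N m; "gripper_width": opening from 0.0 (shut) to 1.0 (fully open); "gripper_force": force on a finger pad.
Only numpy, scipy, OpenCV 4.12 (cv2) and the standard library are available. Lean on these libraries where they do the work, as an engineer would, in place of code of your own. Each camera call takes 0.05 s, during which the arm holds its last target. There are 200 camera calls.

TASK

The flat blue solvent tin has toppled and is slumped against the white bench panel. Without lifting it off the bench, push its foot in so that its top edge stays pressed on the panel and slides up it until the tin stands by itself, then slide it, still upright, snugly into the corner where the panel meets the low aluminium stop, flat against the panel, and seat it against the stop with a steady push of about 10 N held for a second. Push gently throughout, never ramming tin or hand into the panel or the stop; leave the circuit board, the spool and the black bin alone, and let go of the tin at the end.

Things in the scene. Friction and masses are not known exactly. Their poses are not given: they have to be found in the camera images.
- tin: Flat blue metal tin, paper label, orange band: 96 mm wide (x), 56 thick (y), 200 tall (z, foot to top) plus a white cap 10 high, 32 wide; 0.35 to 0.65 kg, mass centre at mid-height. Origin: centre of the foot face. Starts leaning 40 degrees off vertical towards the panel, x parallel to the panel, +y side underneath. Friction 0.36 to 0.5 (panel and bench alike). Sliding it upright takes 1.5 to 4 N.
- tin_foot_edge (a point): Middle of the foot edge on the bench at the start (tin y = +28 mm, z = 0; nearest the panel once upright). The foot face slopes up and back from it to the raised heel edge, 36 mm high and 43 mm behind. Pushing level at the heel, up to about 18 N, starts it; pushing far up its side jams it, and fingers far under the foot end up carrying it.
- tin_top_edge (a point): Middle of the top edge that touches the panel at the start (tin y = +28 mm, z = 200 mm). It slides up the panel as the foot is pushed in; below about 15 degrees of lean the tin drops onto its foot by itself (unless the pusher or a hand still props it), up to about 55 mm short of the panel.
- panel: Fixed, rigid white panel, 500 mm long, 18 thick, 254 high, with a low aluminium stop at its far end. Origin: on the bench in the inner corner of panel and stop. x runs along the panel away from the robot (panel from x = -480 to +20 mm); y points into it: its face is y = 0, the working side y < 0. Against it about 10 N is plenty to seat the tin; over 20 N is ramming.
- stop_face (a point): Centre of the stop's face towards the robot side (panel x = 0, y = -40, z = 30 mm). The stop is rigid, square to the panel, 14 mm thick, 60 high, and reaches 80 mm out from the panel. The tin starts with its middle 100 to 140 mm short of it.
- bay (a point): On the bench, marked by a thin yellow outline: where the middle of the tin's foot belongs when it stands in the corner touching panel and stop (panel x = -48, y = -28 mm).
- board: Bystander: loose green circuit board with blue and white parts, 100 x 70 mm, 18 mm high. Origin: centre of its underside. Not to be moved.
- spool: Bystander: loose aluminium-coloured solder spool standing on end, 54 mm in diameter, 46 mm high. Origin: centre of its underside. Not to be moved.
- bin: Bystander: loose black open parts bin, 90 x 70 mm, 40 mm high. Origin: centre of its underside. Not to be moved.
There are look-alikes about, which are no part of the job. There is more than one size of the tin; the one meant has the size given above.

How it is judged (in metres and radians):
On the way, in this order (a step that is already met when the one before it is completed fails the run):
1. the tin, still leaning (about 17 to 33 degrees), is pressed against the panel with more than 1 N as its top slides up (angle between tin's own z axis and vertical between 0.3 and 0.58 rad and contact force between tin and panel above 1 N), for 0.1 s.
2. the tin stands upright with its foot down on the bench (angle between tin's own z axis and vertical below 0.05 rad and height (world z) of tin below 0.006 m and linear speed of tin below 0.05 m/s), for 0.2 s.
3. the tin is in the corner, flush with the panel, and is pressed home with at least 5 N (angle between tin's own z axis and vertical below 0.05 rad and angle between the x axis of tin and the x axis of panel, either way round below 0.04 rad and y of tin in the frame of panel above -0.03 m and x of tin in the frame of panel between -0.0502 and -0.04 m and height (world z) of tin below 0.006 m and contact force between tin and panel above 5 N), for 0.4 s.
At the end, for the whole second after the job is handed in: The tin stands upright (within 0.05 rad) on the bench, at rest and released, in the corner: within 2 mm of touching the panel and 2 mm of touching the stop, square to the panel within 0.04 rad (angle between tin's own z axis and vertical below 0.05 rad and angle between the x axis of tin and the x axis of panel, either way round below 0.04 rad and y of tin in the frame of panel above -0.03 m and x of tin in the frame of panel between -0.0502 and -0.04 m and height (world z) of tin below 0.006 m and linear speed of tin below 0.01 m/s and angular speed of tin below 0.1 rad/s).
It fails at once if the tin is pressed or knocked against the panel or stop with more than 20 N (contact force between tin and panel above 20 N).
It fails at once if the tin is lifted off the bench (height (world z) of tin above 0.045 m).
It fails at once if the robot pushes against the panel or stop itself (contact force between the arm and panel above 15 N).
It fails at once if a bystander (board, spool, bin) is moved by more than 10 mm (distance of any of board, spool, bin from where it was at the start of the episode above 0.01 m).
It also fails if it takes over 72 s, if anything falls off the work surface, if the arm or the gripper's body presses on something with over 40 N, if the wrist force passes 120 N, or if a joint passes its speed limit or range.

## Working session

There is one attempt and no reset: what is moved stays moved. The work goes in short steps, Python scripts to look and compute and a tool call to move; the robot and the scene stay as the last step left them, time stands still between calls to the robot, and variables do not carry over. Pictures are saved under pics/ and viewed, at most 10 in all, crops included, and the job is handed in when it is done.

Besides the shell and the picture viewer there is one more tool, called after "Request:" as name(argument=value, ...), one argument or row to a line, values as JSON. drive_tool: Moves the arm, as the interface text tells. Its arguments: {"type":"object","properties":{"rows":{"type":"array"}},"required":["rows"]}

```bash
mkdir -p pics
cat > h.py <<'E'
import numpy as np, cv2
from station import *
def save(p,n,crop=None,s=1):
    im=p["frame"][:,:,::-1]
    if crop: im=im[crop[1]:crop[3],crop[0]:crop[2]]
    cv2.imwrite("pics/"+n,cv2.resize(im,None,fx=s,fy=s,interpolation=cv2.INTER_CUBIC))
def cloud(p):
    z=p["z_map"];v,u=np.mgrid[:z.shape[0],:z.shape[1]]
    C=np.stack([(u-p["cx"])/p["fx"]*z,(v-p["cy"])/p["fy"]*z,z],-1)
    return (C-p["t"])@p["R"]   # R^T (C-t)
E
python3 - <<'E'
from h import *
a=capture("scene");b=capture("top")
save(a,"s0.png",s=1.5);save(b,"t0.png",s=1.5)
for n,p in(("scene",a),("top",b)):
    W=cloud(p)
    print(n,"cam",np.round(-p["R"].T@p["t"],3),"fwd",np.round(p["R"][2],2))
    for l in("tin","panel","board","spool","bin"):
        for m in masks_of(l,p):
            g=m["region"]&(p["z_map"]>0);q=W[g]
            print(n,l,round(m["p"],2),np.round(m["xy"]),g.sum(),np.round(np.percentile(q,[2,50,98],axis=0),3).tolist() if len(q) else "")
print(sense())
E
```

```text
scene cam [ 1.232 -0.536  0.748] fwd [-0.62  0.51 -0.59]
scene tin 0.92 [285. 194.] 3856 [[0.543, -0.014, 0.031], [0.607, 0.054, 0.11], [0.638, 0.126, 0.186]]
scene tin 0.75 [383. 196.] 897 [[0.644, 0.282, 0.003], [0.695, 0.309, 0.04], [0.737, 0.361, 0.044]]
scene panel 0.77 [308. 150.] 12135 [[0.24, 0.101, 0.001], [0.57, 0.149, 0.159], [0.729, 0.183, 0.255]]
scene board 0.7 [138. 237.] 822 [[0.345, -0.287, 0.002], [0.397, -0.242, 0.006], [0.444, -0.195, 0.019]]
scene spool 0.86 [196. 302.] 793 [[0.648, -0.281, 0.002], [0.68, -0.261, 0.045], [0.696, -0.231, 0.049]]
scene bin 0.69 [176. 262.] 1456 [[0.496, -0.262, 0.001], [0.534, -0.222, 0.017], [0.589, -0.189, 0.041]]
top cam [0.386 0.061 1.172] fwd [ 0.16 -0.03 -0.99]
top tin 0.89 [139. 290.] 1652 [[0.25, 0.284, 0.011], [0.316, 0.331, 0.04], [0.384, 0.38, 0.045]]
top tin 0.74 [238. 180.] 2723 [[0.537, -0.014, 0.015], [0.582, 0.073, 0.14], [0.634, 0.146, 0.188]]
top tin 0.56 [147. 161.] 1508 [[0.587, 0.263, 0.003], [0.655, 0.312, 0.041], [0.728, 0.363, 0.045]]
top panel 0.96 [204. 213.] 4532 [[0.239, 0.102, -0.0], [0.494, 0.15, 0.252
[... 438 characters left out ...]
 -6.84121643e+01, -1.48164036e+01]), 'joint_velocities': array([-0.0272975 , -0.07552481,  0.03070936,  0.01821483, -0.01169839,
        0.00629459]), 'effort': array([ 9.59118697e-04, -3.90210879e+01,  1.87535083e+01,  4.22243267e+00,
        1.54027896e-02, -2.67071579e-05]), 'tcp_pos': array([0.19228775, 0.5946386 , 0.24155607]), 'ee_rot': array([[ 9.51469794e-01, -3.07742147e-01, -4.36748840e-05],
       [-3.07742147e-01, -9.51469795e-01, -5.76209523e-06],
       [-3.97820934e-05,  1.89230621e-05, -9.99999999e-01]]), 'wrist_force': array([0.11038759, 0.97529299, 0.01779486]), 'moment': array([0.03181107, 0.01961051, 0.02585539]), 'gripper_force': 0.0, 'gripper_width': 0.9985085779100908}
```

View pics/s0.png

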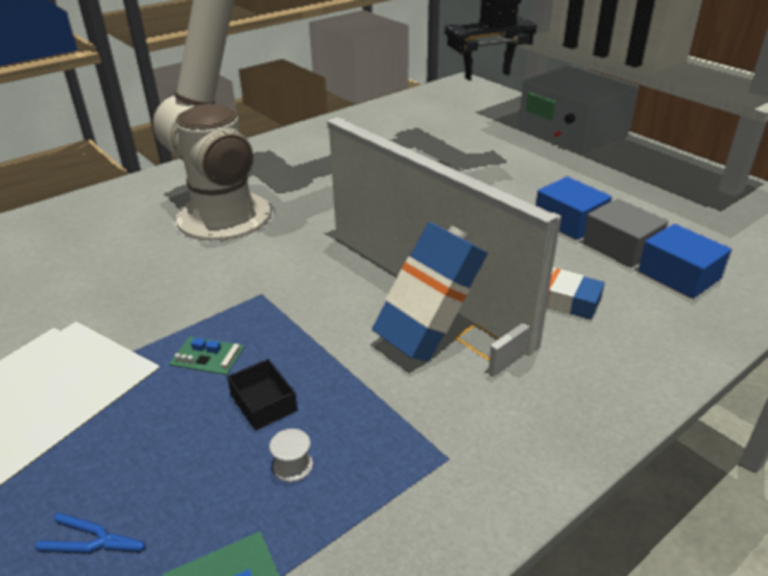

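View pics/t0.png

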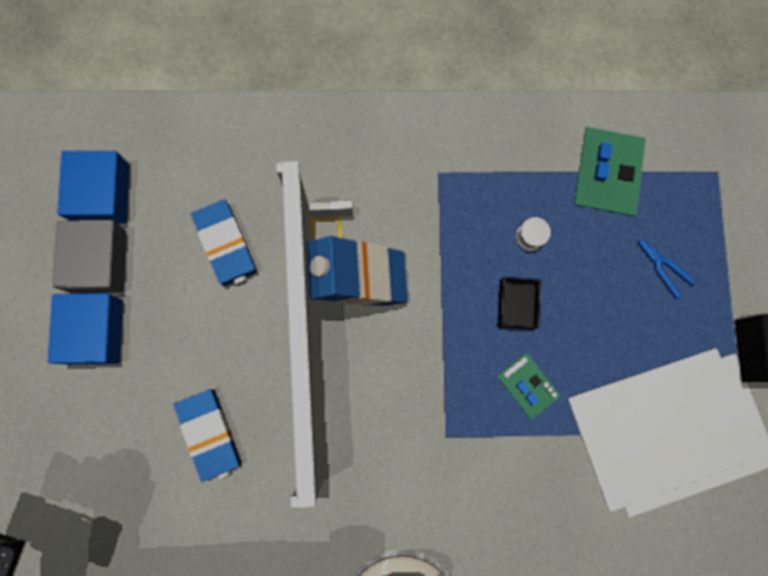

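The top view shows the tin meant leaning at (350,270)/1.5 = (233,180). The look-alikes are two lying tins behind the panel, at (149,161) and (138,290). The stop is at (220,139), the yellow bay at (218,152). The bystanders lie well off, at y < -0.18. I choose the leaning one and check it in a crop, and I fit the panel frame.

Run:
```python
from h import *
a=capture("scene");b=capture("top")
save(a,"c0.png",(230,130,400,270),4)
W=cloud(a);q=None
m=[x for x in masks_of("panel",a)][0]["region"]; P=W[m&(a["z_map"]>0)]
# face: points at mid heights with x<0.5
F=P[(P[:,2]>.03)&(P[:,2]<.235)&(P[:,0]>.26)&(P[:,0]<.71)]
A=F
for k in range(6):
    c=np.polyfit(A[:,0],A[:,1],1); r=F[:,1]-np.polyval(c,F[:,0]); A=F[np.abs(r)<.006 if k>1 else r<np.median(r)+.02]
print("face y=%.4f x+%.4f"%tuple(c),len(A),A[:,1].std(),"ang",np.degrees(np.arctan(c[0])))
th=np.arctan(c[0]); ex=np.array([np.cos(th),np.sin(th)]); ey=np.array([-ex[1],ex[0]])
o=np.array([0,c[1]])
for n,p in(("scene",a),("top",b)):
    X=cloud(p)[p["z_map"]>0]; s=(X[:,:2]-o)@ex; d=(X[:,:2]-o)@ey
    top=(X[:,2]>.245)&(X[:,2]<.265)&(abs(d)<.04)
    print(n,"top strip d",np.percentile(d[top],[2,50,98]).round(4),"s",np.percentile(s[top],[.5,99.5]).round(4), 'z',np.median(X[top,2]))
    T=top&(s>.3)&(s<.7); print("strip slope",np.polyfit(s[T],d[T],1))
    st=(X[:,2]>.052)&(X[:,2]<.068)&(d<-.012)&(d>-.1)&(s>.6)&(s<.78)
    print(n,"stop top s",np.percentile(s[st],[2,50,98]).round(4),"d",np.percentile(d[st],[2,98]).round(4),st.sum())
    if n=="scene":
      print("tops s at edges")
    for mm in masks_of("tin",p):
        Q=cloud(p)[mm["region"]&(p["z_map"]>0)]
        if abs(np.median(Q[:,1])-.06)<.05:
            sd=np.c_[(Q[:,:2]-o)@ex,(Q[:,:2]-o)@ey,Q[:,2]]
            print(n,"tin sdz",np.percentile(sd,[1,3,50,97,99],axis=0).round(4).tolist())
            np.save(f"tin_{n}.npy",sd)
```

```text
face y=0.0519 x+0.1224 6845 0.007451455620264229 ang 2.9702589470632788
scene top strip d [-0.0074  0.0018  0.021 ] s [-0.691   0.7306] z 0.2541385334712812
strip slope [0.00070823 0.00390162]
scene stop top s [0.6294 0.7187 0.7254] d [-0.0967 -0.014 ] 200
tops s at edges
scene tin sdz [[0.5339, -0.1687, 0.0126], [0.5386, -0.1654, 0.0333], [0.601, -0.0988, 0.11], [0.6321, -0.0278, 0.185], [0.6327, -0.0021, 0.1879]]
top top strip d [-0.0036  0.0083  0.0207] s [0.2325 0.7288] z 0.2542208536394682
strip slope [0.00057326 0.00775669]
top stop top s [0.7109 0.7171 0.7242] d [-0.0783 -0.0135] 139
top tin sdz [[0.5352, -0.1684, 0.0367], [0.5355, -0.1637, 0.0433], [0.5779, -0.0798, 0.1415], [0.6272, -0.0076, 0.1878], [0.63, -0.0038, 0.1899]]
```

View pics/c0.png

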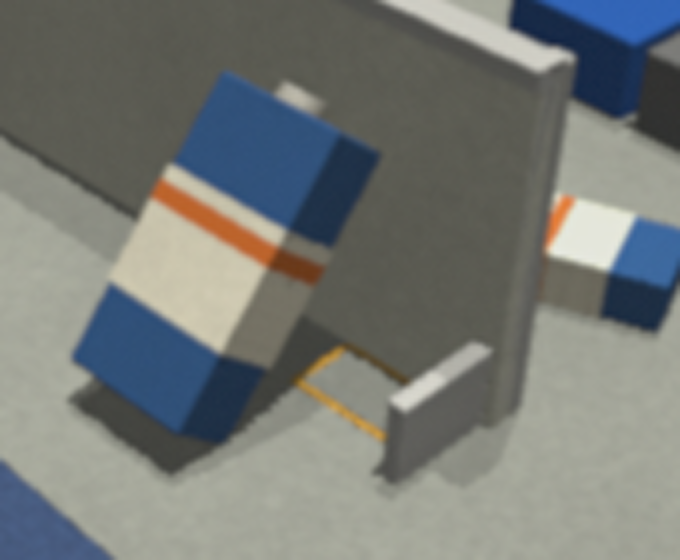

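The crop shows the leaning tin at (290,190) with label and orange band. It measures 96 mm wide along the panel and its top touches the panel, so it is the one meant. The panel frame is also consistent: 500 mm long, stop face at s≈0.7105. Now the approach pose.

```bash
cat >> h.py <<'E'
from scipy.spatial.transform import Rotation as Ro
th=np.radians(3.0); ex=np.array([np.cos(th),np.sin(th),0]); ey=np.array([-ex[1],ex[0],0]); ez=np.array([0,0,1.])
O=np.array([0,.1224,0])+ex*.7105      # inner corner (panel origin)
def world(x,y,z): return O+ex*x+ey*y+ez*z
def pan(p): q=np.asarray(p)-O; return np.array([q@ex,q@ey,q[2]])
def orient(zt,yt):
    zt=zt/np.linalg.norm(zt); yt=yt-zt*(yt@zt); yt/=np.linalg.norm(yt)
    return np.c_[np.cross(yt,zt),yt,zt]
def Rypush(t): t=np.radians(t); return orient(ey*np.sin(t)-ez*np.cos(t),-ex)
def delta(P,R,s=None):
    s=s or sense(); d=(P-s["tcp_pos"])*1000; v=(Ro.from_matrix(R)*Ro.from_matrix(s["ee_rot"]).inv()).as_rotvec()
    print("d mm",d.round(1),"rotvec",v.round(4),"rows>=",max(np.linalg.norm(d)/41.7,np.degrees(np.linalg.norm(v))/7.16).round(2)); return d,v
def tinpts(p):
    best=[]
    for m in masks_of("tin",p):
        Q=cloud(p)[m["region"]&(p["z_map"]>0)]; q=(Q-O)@np.c_[ex,ey,ez]
        if len(q) and np.median(q[:,1])<0: best.append(q)
    return best
E
python3 - <<'E'
from h import *
print(world(-.1275,0,0))
delta(world(-.1275,-.26,.35),Rypush(25)); delta(world(-.1275,-.22,.053),Rypush(25))
E
```

```text
[0.58220102 0.15291186 0.        ]
d mm [ 403.5 -701.4  108.5] rotvec [ 0.3676  0.2824 -1.1855] rows>= 19.58
d mm [ 401.4 -661.4 -188.5] rotvec [ 0.3676  0.2824 -1.1855] rows>= 19.1
```

Request:
drive_tool(
  rows=[
    [50, 0, -10, 38, 0.0306, 0.0235, -0.0988],
    [50, 0, -10, 38, 0.0306, 0.0235, -0.0988],
    [50, 0, -10, 38, 0.0306, 0.0235, -0.0988],
    [50, 0, -10, 38, 0.0306, 0.0235, -0.0988],
    [50, 0, -10, 38, 0.0306, 0.0235, -0.0988],
  ],
)

```text
time_s: 1.27
tcp_pos: [0.1924, 0.5439, 0.4337]
ee_rot: [[0.68, -0.729, -0.075], [-0.71, -0.681, 0.177], [-0.18, -0.067, -0.981]]
wrist_force: [0.9, 1.5, 0.6]
gripper_width: 0.707
gripper_force: 0.0
```

Request:
drive_tool(
  rows=[
    [50, 20, -32, 0, 0.0306, 0.0235, -0.0988],
    [50, 20, -32, 0, 0.0306, 0.0235, -0.0988],
    [50, 20, -32, 0, 0.0306, 0.0235, -0.0988],
    [50, 20, -32, 0, 0.0306, 0.0235, -0.0988],
    [50, 20, -32, 0, 0.0306, 0.0235, -0.0988],
  ],
)

```text
time_s: 1.68
tcp_pos: [0.2926, 0.3828, 0.432]
ee_rot: [[0.241, -0.969, -0.055], [-0.9, -0.244, 0.36], [-0.362, -0.037, -0.931]]
wrist_force: [1.5, 1.0, -1.2]
gripper_width: 0.504
gripper_force: 0.0
```

Request:
drive_tool(
  rows=[
    [50, 20, -32, 0, 0.0306, 0.0235, -0.0988],
    [50, 20, -32, 0, 0.0306, 0.0235, -0.0988],
    [50, 20, -32, 0, 0, 0, 0],
    [50, 20, -32, 0, 0, 0, 0],
    [50, 20, -32, 0, 0, 0, 0],
  ],
)

```text
time_s: 2.1
tcp_pos: [0.3924, 0.2226, 0.4324]
ee_rot: [[0.048, -0.999, -0.021], [-0.905, -0.053, 0.423], [-0.423, -0.002, -0.906]]
wrist_force: [-0.0, 0.8, 0.9]
gripper_width: 0.502
gripper_force: 0.0
```

Request:
drive_tool(
  rows=[
    [50, 20, -32, 0, 0, 0, 0],
    [50, 20, -32, 0, 0, 0, 0],
    [50, 20, -32, 0, 0, 0, 0],
    [50, 20, -32, 0, 0, 0, 0],
    [50, 20, -32, 0, 0, 0, 0],
  ],
)

```text
time_s: 2.52
tcp_pos: [0.4929, 0.0627, 0.4319]
ee_rot: [[0.047, -0.999, -0.021], [-0.905, -0.052, 0.422], [-0.422, -0.001, -0.906]]
wrist_force: [0.6, 0.8, 0.6]
gripper_width: 0.501
gripper_force: 0.0
```

Request:
drive_tool(
  rows=[
    [50, 20, -32, -10, 0, 0, 0],
    [50, 20, -32, -10, 0, 0, 0],
    [50, 20, -32, -10, 0, 0, 0],
    [50, 20, -32, -20, 0, 0, 0],
    [50, 20, -32, -30, 0, 0, 0],
  ],
)

```text
time_s: 2.93
tcp_pos: [0.5906, -0.0927, 0.3569]
ee_rot: [[0.048, -0.999, -0.018], [-0.906, -0.051, 0.42], [-0.421, -0.004, -0.907]]
wrist_force: [0.7, 0.1, 1.9]
gripper_width: 0.5
gripper_force: 0.0
```

Run:
```python
from h import *
s=sense(); print(s["time_s"],s["joints"].round(1),s["wrist_force"].round(2),s["gripper_width"],pan(s["tcp_pos"]).round(4))
delta(world(-.1275,-.225,.053),Rypush(25))
a=capture("scene"); save(a,"s1.png",s=1)
for q in tinpts(a): print(np.percentile(q,[1,50,99],axis=0).round(4).tolist())
```

```text
2.9333 [ -6.5  20.2  19.3 -24.6 -92.9   9. ] [0.74 0.08 1.93] 0.5003639946156138 [-0.1319 -0.2458  0.3569]
d mm [   3.3   21.  -303.9] rotvec [0.0018 0.0044 0.0011] rows>= 7.31
[[-0.1725, -0.1691, 0.023], [-0.1084, -0.1003, 0.1102], [-0.0778, -0.0246, 0.1881]]
```

Request:
drive_tool(
  rows=[
    [50, 0.4, 2, -36, 0, 0, 0],
    [50, 0.4, 2, -38, 0, 0, 0],
    [50, 0.4, 2, -38, 0, 0, 0],
    [50, 0.4, 2, -38, 0, 0, 0],
    [50, 0.4, 2, -38, 0, 0, 0],
  ],
)

```text
time_s: 3.45
tcp_pos: [0.591, -0.0798, 0.1676]
ee_rot: [[0.049, -0.999, -0.02], [-0.905, -0.053, 0.421], [-0.422, -0.002, -0.907]]
wrist_force: [0.9, 0.0, -0.7]
gripper_width: 0.497
gripper_force: 0.0
```

Request:
drive_tool(
  rows=[
    [50, 0, 2, -36, 0, 0, 0],
    [50, 0, 2, -32, 0, 0, 0],
    [50, 0, 3, -22, 0, 0, 0],
    [50, 0, 3, -14, 0, 0, 0],
    [50, 0, 3, -6, 0, 0, 0],
  ],
)

```text
time_s: 3.87
tcp_pos: [0.5903, -0.0666, 0.0563]
ee_rot: [[0.046, -0.999, -0.025], [-0.905, -0.053, 0.422], [-0.423, 0.003, -0.906]]
wrist_force: [0.1, 0.1, 0.2]
gripper_width: 0.497
gripper_force: 0.0
```

Request:
drive_tool(
  rows=[
    [50, 0, 8, 0, 0, 0, 0],
    [50, 0, 8, 0, 0, 0, 0],
    [50, 0, 4, 0, 0, 0, 0],
    [50, 0, 2, 0, 0, 0, 0],
    [50, 0, 0, 0, 0, 0, 0],
  ],
)

```text
time_s: 4.28
tcp_pos: [0.5918, -0.0445, 0.0597]
ee_rot: [[0.05, -0.999, -0.02], [-0.905, -0.053, 0.421], [-0.422, -0.003, -0.907]]
wrist_force: [0.2, -0.5, -0.1]
gripper_width: 0.498
gripper_force: 0.0
```

Run:
```python
from h import *
s=sense(); print(s["time_s"],s["wrist_force"].round(2),pan(s["tcp_pos"]).round(4))
delta(world(-.1275,-.185,.053),Rypush(25))
a=capture("scene"); save(a,"s1.png",(200,100,420,290),3.2)
```

```text
4.2833 [ 0.2  -0.53 -0.12] [-0.1282 -0.1976  0.0597]
d mm [ 0.1 12.7 -6.7] rotvec [ 0.0007  0.0029 -0.0011] rows>= 0.34
```

View pics/s1.png

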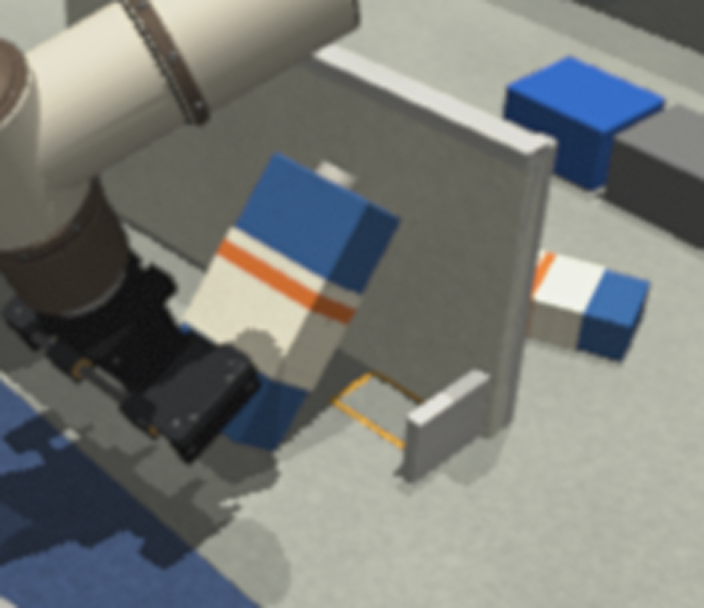

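The picture shows the hand at (160,390), behind the tin's foot at (260,430), with nothing touching. The tool sits 6 mm high. I lower it and make contact gently.

Request:
drive_tool(
  rows=[
    [50, 0, 2, -3, 0, 0, 0],
    [50, 0, 3, -3, 0, 0, 0],
    [50, 0, 3, 0, 0, 0, 0],
    [50, 0, 2, 0, 0, 0, 0],
    [50, 0, 2, 0, 0, 0, 0],
  ],
)

```text
time_s: 4.75
tcp_pos: [0.5911, -0.0338, 0.052]
ee_rot: [[0.048, -0.999, -0.022], [-0.906, -0.053, 0.42], [-0.421, 0.0, -0.907]]
wrist_force: [-0.8, -5.2, 0.6]
gripper_width: 0.504
gripper_force: 2.5
```

Request:
drive_tool(
  rows=[
    [50, 0, 1, 0, 0, 0, 0],
    [50, 0, 1, 0, 0, 0, 0],
    [50, 0, 1, 0, 0, 0, 0],
    [50, 0, 1, 0, 0, 0, 0],
    [50, 0, 1, 0, 0, 0, 0],
  ],
)

```text
time_s: 5.17
tcp_pos: [0.5917, -0.032, 0.0524]
ee_rot: [[0.049, -0.999, -0.02], [-0.908, -0.053, 0.416], [-0.417, -0.002, -0.909]]
wrist_force: [-1.0, -11.4, 1.6]
gripper_width: 0.5
gripper_force: 4.8
```

Request:
drive_tool(
  rows=[
    [50, 0, 1, 0, 0, 0, 0],
    [50, 0, 1, 0, 0, 0, 0],
    [50, 0, 1, 0, 0, 0, 0],
    [50, 0, 1, 0, 0, 0, 0],
    [50, 0, 1, 0, 0, 0, 0],
  ],
)

```text
time_s: 5.58
tcp_pos: [0.5922, -0.0269, 0.0525]
ee_rot: [[0.049, -0.999, -0.019], [-0.908, -0.052, 0.416], [-0.417, -0.003, -0.909]]
wrist_force: [0.1, -10.1, 0.7]
gripper_width: 0.498
gripper_force: 4.3
```

Request:
drive_tool(
  rows=[
    [50, -0.1, 2, 0, 0, 0, 0],
    [50, -0.1, 2, 0, 0, 0, 0],
    [50, -0.1, 3, -0.5, 0, 0, 0],
    [50, -0.1, 3, -0.5, 0, 0, 0],
    [50, -0.1, 3, -0.5, 0, 0, 0],
  ],
)

```text
time_s: 6.0
tcp_pos: [0.5916, -0.0128, 0.0508]
ee_rot: [[0.048, -0.999, -0.019], [-0.907, -0.052, 0.418], [-0.418, -0.003, -0.908]]
wrist_force: [0.5, -7.1, -0.8]
gripper_width: 0.497
gripper_force: 3.1
```

Request:
drive_tool(
  rows=[
    [50, -0.1, 3, -0.5, 0, 0, 0],
    [50, -0.1, 3, -0.5, 0, 0, 0],
    [50, -0.1, 3, -0.5, 0, 0, 0],
    [50, -0.1, 3, -0.5, 0, 0, 0],
    [50, -0.1, 3, -0.5, 0, 0, 0],
  ],
)

```text
time_s: 6.42
tcp_pos: [0.5907, 0.0031, 0.0481]
ee_rot: [[0.048, -0.999, -0.02], [-0.906, -0.052, 0.419], [-0.42, -0.001, -0.908]]
wrist_force: [-0.8, -4.8, -1.0]
gripper_width: 0.499
gripper_force: 2.2
```

Run:
```python
from h import *
s=sense(); p=pan(s["tcp_pos"]);print(s["time_s"],s["wrist_force"].round(2),p.round(4))
# lean from heel d (contact at corner)
from scipy.optimize import brentq
c=p[1]+.0166; z=p[2]-.0132
f=lambda L:-.2*np.sin(L)-.056*np.cos(L)+(z-.056*np.sin(L))*np.tan(L)-c
print("lean",np.degrees(brentq(f,0.05,.8)))
a=capture("scene")
for q in tinpts(a): print(np.percentile(q,[1,50,99],axis=0).round(4).tolist())
```

```text
6.4167 [-0.85 -4.82 -0.97] [-0.1269 -0.15    0.0481]
lean 26.157805809778797
[[-0.1726, -0.1268, 0.0196], [-0.1006, -0.0718, 0.1436], [-0.077, -0.0122, 0.2061]]
```

Request:
drive_tool(
  rows=[
    [50, -0.1, 3, -0.5, 0, 0, 0],
    [50, -0.1, 3, -0.5, 0, 0, 0],
    [50, -0.2, 3, -0.5, 0, 0, 0],
    [50, -0.2, 3, -0.5, 0, 0, 0],
    [50, -0.2, 3, -0.5, 0, 0, 0],
  ],
)

```text
time_s: 6.93
tcp_pos: [0.5892, 0.0199, 0.0455]
ee_rot: [[0.047, -0.999, -0.022], [-0.905, -0.052, 0.421], [-0.422, 0.0, -0.907]]
wrist_force: [-1.0, -4.3, -1.0]
gripper_width: 0.502
gripper_force: 1.7
```

Request:
drive_tool(
  rows=[
    [50, -0.1, 3, -0.5, 0, 0, 0],
    [50, -0.1, 3, -0.5, 0, 0, 0],
    [50, -0.2, 3, -0.5, 0, 0, 0],
    [50, -0.2, 3, -0.5, 0, 0, 0],
    [50, -0.2, 2, -0.5, 0, 0, 0],
  ],
)

```text
time_s: 7.35
tcp_pos: [0.5883, 0.0344, 0.043]
ee_rot: [[0.048, -0.999, -0.022], [-0.905, -0.053, 0.422], [-0.422, 0.0, -0.906]]
wrist_force: [0.2, -3.8, -0.9]
gripper_width: 0.502
gripper_force: 1.4
```

Run:
```python
from h import *
s=sense(); p=pan(s["tcp_pos"]);print(s["time_s"],s["wrist_force"].round(2),p.round(4))
a=capture("scene")
for q in tinpts(a):
    print(np.percentile(q,[1,50,99],axis=0).round(4).tolist())
    # outer side face: lower envelope y per z, central x
    m=abs(q[:,0]+.127)<.03
    for z0 in (.08,.12,.16,.19): 
        k=m&(abs(q[:,2]-z0)<.01); print(z0,k.sum(),np.median(q[k,1]).round(4) if k.any() else None)
```

```text
7.35 [ 0.22 -3.77 -0.87] [-0.1276 -0.1187  0.043 ]
[[-0.1697, -0.0954, 0.0154], [-0.0983, -0.0607, 0.1553], [-0.0776, -0.0061, 0.2135]]
0.08 0 None
0.12 132 -0.0776
0.16 165 -0.0669
0.19 214 -0.0585
```

Request:
drive_tool(
  rows=[
    [50, -0.1, 2, -0.5, 0, 0, 0],
    [50, -0.1, 2, -0.5, 0, 0, 0],
    [50, -0.1, 2, -0.5, 0, 0, 0],
    [50, -0.1, 2, 0, 0, 0, 0],
    [50, 0, 0, 0, 0, 0, 0],
  ],
)

```text
time_s: 7.87
tcp_pos: [0.588, 0.0423, 0.0415]
ee_rot: [[0.047, -0.999, -0.022], [-0.905, -0.052, 0.422], [-0.423, 0.0, -0.906]]
wrist_force: [0.3, -2.4, -0.3]
gripper_width: 0.503
gripper_force: 0.9
```

Request:
drive_tool(
  rows=[
    [50, 0, -1, 0, 0, 0, 0],
    [50, 0, -1, 0, 0, 0, 0],
    [50, 0, -1.5, 0, 0, 0, 0],
    [50, 0, -1.5, 0, 0, 0, 0],
    [50, 0, -2, 0, 0, 0, 0],
  ],
)

```text
time_s: 8.28
tcp_pos: [0.5882, 0.0347, 0.0418]
ee_rot: [[0.048, -0.999, -0.022], [-0.905, -0.052, 0.422], [-0.422, -0.0, -0.906]]
wrist_force: [0.1, 0.6, -0.5]
gripper_width: 0.505
gripper_force: 0.0
```

```bash
cat >> h.py <<'E'
def state():
    s=sense(); p=pan(s["tcp_pos"]);print(s["time_s"],s["wrist_force"].round(2),p.round(4))
    a=capture("scene")
    for q in tinpts(a):
        print(np.percentile(q,[1,50,99],axis=0).round(4).tolist())
        xm=(q[:,0].min()+q[:,0].max())/2
        m=abs(q[:,0]-xm)<.035; k=m&(q[:,2]>.09)&(q[:,2]<.185)
        lo=q[k]; f=np.linalg.lstsq(np.c_[lo[:,0]-xm,lo[:,2],np.ones(len(lo))],lo[:,1],rcond=None)[0]
        print("side plane: yaw deg",np.degrees(np.arctan(f[0])).round(2),"lean deg",np.degrees(np.arctan(f[1])).round(2),"y at foot",f[2].round(4),len(lo))
    return a
E
python3 -c "
from h import *
state()"
```

```text
8.2833 [ 0.08  0.56 -0.45] [-0.1277 -0.1184  0.0418]
[[-0.1807, -0.1515, 0.005], [-0.0913, -0.0898, 0.1681], [-0.077, -0.0009, 0.2121]]
side plane: yaw deg -43.78 lean deg -17.62 y at foot -0.0326 206
```

```bash
python3 -c "
from h import *
a=capture('scene');save(a,'s2.png',(200,80,400,270),3.1)
for q in tinpts(a):
    for z0 in (.1,.12,.14,.16,.18,.2):
        k=(abs(q[:,2]-z0)<.008)&(abs(q[:,0]+.127)<.04);print(z0,k.sum(),np.percentile(q[k,1],[10,50,90]).round(4) if k.any() else 0)
"
```

```text
0.1 23 [-0.093  -0.0923 -0.0903]
0.12 92 [-0.0935 -0.092  -0.0904]
0.14 121 [-0.0924 -0.0904 -0.0888]
0.16 150 [-0.0912 -0.0896 -0.0879]
0.18 147 [-0.0902 -0.0888 -0.0871]
0.2 418 [-0.0883 -0.0762 -0.0402]
```

View pics/s2.png

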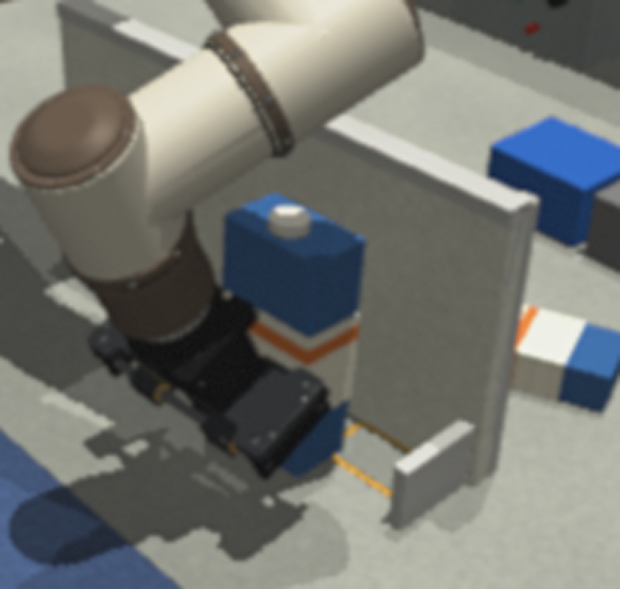

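The picture shows the tin nearly upright at (290,300), hand behind its foot at (260,400). I back off a little so that nothing props it.

Request:
drive_tool(
  rows=[
    [50, 0, -2, 0, 0, 0, 0],
    [50, 0, -2, 0, 0, 0, 0],
    [50, 0, -2, 0, 0, 0, 0],
    [50, 0, -2, 0, 0, 0, 0],
    [50, 0, 0, 0, 0, 0, 0],
  ],
)

```text
time_s: 8.9
tcp_pos: [0.5881, 0.0263, 0.0416]
ee_rot: [[0.047, -0.999, -0.022], [-0.905, -0.052, 0.421], [-0.422, -0.0, -0.907]]
wrist_force: [0.3, 0.2, -0.1]
gripper_width: 0.499
gripper_force: 0.0
```

```bash
python3 -c "
from h import *
s=sense();print(s['wrist_force'],pan(s['tcp_pos']))
for n in ('scene','top'):
  a=capture(n)
  for q in tinpts(a):
    print(n,np.percentile(q,[1,50,99],axis=0).round(4).tolist())
    for z0 in (.09,.12,.14,.16,.18):
        k=(abs(q[:,2]-z0)<.008)&(abs(q[:,0]+.127)<.04);print(z0,k.sum(),np.percentile(q[k,1],[10,50,90]).round(4) if k.any() else 0)
    k=(q[:,2]>.195)&(q[:,2]<.206); print('top face',k.sum(),np.percentile(q[k],[2,50,98],axis=0).round(4).tolist())
    t=q[k]; print(np.linalg.lstsq(np.c_[t[:,:2],np.ones(len(t))],t[:,2],rcond=None)[0])
    r=cv2.minAreaRect((t[:,:2]*1000).astype(np.float32)); print(r)
"
```

```text
[ 0.30834313  0.18029224 -0.07267846] [-0.12821161 -0.12670477  0.04159656]
top [[-0.1937, -0.0733, 0.0007], [-0.1354, -0.0543, 0.2004], [-0.0804, -0.0334, 0.4775]]
0.09 0 0
0.12 0 0
0.14 0 0
0.16 0 0
0.18 0 0
top face 405 [[-0.1734, -0.0682, 0.1966], [-0.1246, -0.0539, 0.2006], [-0.0811, -0.0428, 0.2042]]
[ 0.0012827  -0.00804149  0.20029808]
((-127.73097229003906, -53.864070892333984), (25.976903915405273, 95.13170623779297), 86.76141357421875)
```

Standing upright: the top face is flat at 0.200, its inner edge 42 mm short of the panel. Next I push it flush to the panel.

Request:
drive_tool(
  rows=[
    [50, -0.2, 4, 0, 0, 0, 0],
    [50, -0.2, 4, 0, 0, 0, 0],
    [50, -0.2, 3, 0, 0, 0, 0],
    [50, -0.1, 3, 0, 0, 0, 0],
    [50, -0.1, 3, 0, 0, 0, 0],
  ],
)

```text
time_s: 9.52
tcp_pos: [0.5874, 0.0436, 0.0416]
ee_rot: [[0.048, -0.999, -0.022], [-0.906, -0.053, 0.421], [-0.421, -0.0, -0.907]]
wrist_force: [0.3, -3.2, -0.4]
gripper_width: 0.5
gripper_force: 1.3
```

Request:
drive_tool(
  rows=[
    [50, -0.1, 3, 0, 0, 0, 0],
    [50, -0.1, 3, 0, 0, 0, 0],
    [50, -0.2, 3, 0, 0, 0, 0],
    [50, -0.2, 3, 0, 0, 0, 0],
    [50, -0.2, 3, 0, 0, 0, 0],
  ],
)

```text
time_s: 9.93
tcp_pos: [0.5865, 0.059, 0.0416]
ee_rot: [[0.047, -0.999, -0.022], [-0.905, -0.052, 0.421], [-0.422, -0.0, -0.907]]
wrist_force: [0.6, -2.3, -0.2]
gripper_width: 0.5
gripper_force: 1.3
```

Request:
drive_tool(
  rows=[
    [50, -0.1, 3, 0, 0, 0, 0],
    [50, -0.1, 3, 0, 0, 0, 0],
    [50, -0.2, 3, 0, 0, 0, 0],
    [50, -0.1, 2, 0, 0, 0, 0],
    [50, -0.1, 1, 0, 0, 0, 0],
  ],
)

```text
time_s: 10.35
tcp_pos: [0.5858, 0.0712, 0.0416]
ee_rot: [[0.048, -0.999, -0.022], [-0.905, -0.053, 0.422], [-0.422, -0.0, -0.906]]
wrist_force: [1.2, -1.9, -0.3]
gripper_width: 0.503
gripper_force: 1.2
```

```bash
cat >> h.py <<'E'
def topface():
    s=sense();print(s['time_s'],s['wrist_force'].round(2),pan(s['tcp_pos']).round(4))
    for n in ('scene','top'):
      a=capture(n)
      for q in tinpts(a):
        k=(q[:,2]>.196)&(q[:,2]<.206); t=q[k]
        if len(t)<50: continue
        A=np.linalg.lstsq(np.c_[t[:,:2]-t[:,:2].mean(0),np.ones(len(t))],t[:,2],rcond=None)[0]
        print(n,'top',k.sum(),np.percentile(t,[1,99],axis=0).round(4).tolist(),'tilt deg',np.degrees(A[:2]).round(2),cv2.minAreaRect((t[:,:2]*1000).astype(np.float32)))
E
python3 -c "
from h import *
topface()"
```

```text
10.35 [ 1.22 -1.89 -0.28] [-0.1282 -0.0818  0.0416]
scene top 452 [[-0.1729, -0.0653, 0.1962], [-0.0793, -0.0113, 0.2052]] tilt deg [-0.26  1.  ] ((-126.24021911621094, -64.79953002929688), (109.71766662597656, 96.73918914794922), 88.28748321533203)
```

Request:
drive_tool(
  rows=[
    [50, -0.1, 1.5, 0, 0, 0, 0],
    [50, -0.1, 1.5, 0, 0, 0, 0],
    [50, -0.1, 1.5, 0, 0, 0, 0],
    [50, 0, 1, 0, 0, 0, 0],
    [50, 0, 1, 0, 0, 0, 0],
  ],
)

```text
time_s: 10.97
tcp_pos: [0.5855, 0.0773, 0.0416]
ee_rot: [[0.047, -0.999, -0.022], [-0.905, -0.052, 0.421], [-0.422, -0.0, -0.907]]
wrist_force: [0.3, -1.9, -1.0]
gripper_width: 0.499
gripper_force: 1.2
```

Request:
drive_tool(
  rows=[
    [50, 0, 0.8, 0, 0, 0, 0],
    [50, 0, 0.8, 0, 0, 0, 0],
    [50, 0, 0.8, 0, 0, 0, 0],
    [50, 0, 0.6, 0, 0, 0, 0],
    [50, 0, 0, 0, 0, 0, 0],
  ],
)

```text
time_s: 11.38
tcp_pos: [0.5856, 0.0787, 0.0415]
ee_rot: [[0.048, -0.999, -0.022], [-0.906, -0.053, 0.419], [-0.42, -0.0, -0.908]]
wrist_force: [-0.4, -7.6, 1.0]
gripper_width: 0.5
gripper_force: 3.7
```

```bash
cat >> h.py <<'E'
import itertools
def Rxpush(p,r): 
    zt=ex*np.tan(np.radians(p))+ey*np.tan(np.radians(r))-ez
    return orient(zt,ey)
def box(lo,hi): return np.array(list(itertools.product(*zip(lo,hi))))
E
python3 - <<'E'
from h import *
B=np.c_[ex,ey,ez]
for p in (20,25,30):
  for r in (10,15,20,25):
    R=B.T@Rxpush(p,r)      # in panel axes
    f1=box([-.0095,.0435,-.03],[.0095,.0585,.019])@R.T
    f2=box([-.0095,-.0585,-.03],[.0095,-.0435,.019])@R.T
    bd=box([-.0375,-.095,-.2],[.0375,.095,-.051])@R.T
    tip=f1[f1[:,0].argmax()]   # most forward point of contact finger
    fx=[f1[:,0].max(),f2[:,0].max()]
    zlow=min(f1[:,2].min(),f2[:,2].min())
    k=abs(f1[:,0]-f1[:,0].max())<.004
    print(p,r,"tcp->front x",round(fx[0],4),round(fx[1],4),"y of front",f1[k][:,1].round(4),"z of front",f1[k][:,2].round(4),"zlow",round(zlow,4),"body maxx",bd[:,0].max().round(4),"maxy",bd[:,1].max().round(4),"minz",bd[:,2].min().round(4),"f1 maxy",f1[:,1].max().round(4))
E
```

```text
20 10 tcp->front x 0.0129 0.0186 y of front [0.046  0.0608] z of front [-0.0077 -0.0054] zlow -0.0298 body maxx 0.0233 maxy 0.0854 minz 0.0199 f1 maxy 0.0608
20 15 tcp->front x 0.0116 0.0201 y of front [0.0468 0.0614] z of front [-0.0041 -0.0006] zlow -0.034 body maxx 0.0263 maxy 0.0797 minz 0.0119 f1 maxy 0.0614
20 20 tcp->front x 0.0103 0.0216 y of front [0.0473 0.0615] z of front [-0.0004  0.0041] zlow -0.0379 body maxx 0.0292 maxy 0.0734 minz 0.0036 f1 maxy 0.0615
20 25 tcp->front x 0.0089 0.0229 y of front [0.0475 0.0612] z of front [0.0033 0.009 ] zlow -0.0417 body maxx 0.0323 maxy 0.0665 minz -0.0048 f1 maxy 0.0612
25 10 tcp->front x 0.0136 0.0204 y of front [0.046  0.0608] z of front [-0.0068 -0.0046] zlow -0.0294 body maxx 0.019 maxy 0.0858 minz 0.0162 f1 maxy 0.0608
25 15 tcp->front x 0.0121 0.0222 y of front [0.0468 0.0613] z of front [-0.0034 -0.0002] zlow -0.0333 body maxx 0.0225 maxy 0.0803 minz 0.0087 f1 maxy 0.0613
25 20 tcp->front x 0.0105 0.024 y of front [0.0473 0.0615] z of front [0.     0.0043] zlow -0.037 body maxx 0.0261 maxy 0.0742 minz 0.0011 f1 maxy 0.0615
25 25 tcp->front x 0.0088 0.0256 y of front [0.0475 0.0613] z of front [0.0035 0.0088] zlow -0.0405 body maxx 0.0298 maxy 0.0677 minz -0.0068 f1 maxy 0.0613
30 10 tcp->front x 0.0143 0.022 y of front [0.0459 0.0607] z of front [-0.0058 -0.0039] zlow -0.0287 body maxx 0.0144 maxy 0.0862 minz 0.0125 f1 maxy 0.0607
30 15 tcp->front x 0.0126 0.0241 y of front [0.0467 0.0613] z of front [-0.0028  0.0002] zlow -0.0322 body maxx 0.0184 maxy 0.081 minz 0.0057 f1 maxy 0.0613
30 20 tcp->front x 0.0107 0.0261 y of front [0.0472 0.0615] z of front [0.0004 0.0043] zlow -0.0357 body maxx 0.0224 maxy 0.0753 minz -0.0014 f1 maxy 0.0615
30 25 tcp->front x 0.0089 0.028 y of front [0.0474 0.0614] z of front [0.0036 0.0085] zlow -0.039 body maxx 0.0266 maxy 0.069 minz -0.0086 f1 maxy 0.0614
```

```bash
cat >> h.py <<'E'
def Rxpush(p,r,sg=1):
    p,r=np.radians([p,r]); return orient(np.sin(p)*ex+np.cos(p)*(ey*np.sin(r)-ez*np.cos(r)),sg*(ey*np.cos(r)+ez*np.sin(r)))
E
python3 - <<'E'
from h import *
B=np.c_[ex,ey,ez]
for p in (25,30):
  for r in (10,15,20):
    R=B.T@Rxpush(p,r)
    f1=box([-.0095,.0435,-.03],[.0095,.0585,.019])@R.T
    f2=box([-.0095,-.0585,-.03],[.0095,-.0435,.019])@R.T
    bd=box([-.0375,-.095,-.2],[.0375,.095,-.051])@R.T
    k=abs(f1[:,0]-f1[:,0].max())<.001
    print(p,r,"front x",round(f1[:,0].max(),4),"y",f1[k][:,1].round(4),"z",f1[k][:,2].round(4),"zlow",round(f2[:,2].min(),4),"body maxx",bd[:,0].max().round(4),"maxy",bd[:,1].max().round(4),"minz",bd[:,2].min().round(4),"f1 maxy",f1[:,1].max().round(4))
s=sense();print(s["joints"].round(1))
for sg in(1,-1):
  for r in (15,20): delta(world(-.24,-.09,.06),Rxpush(30,r,sg))
topface()
E
```

```text
25 10 front x 0.0166 y [0.0451 0.0599] z [-0.0055 -0.0028] zlow -0.0311 body maxx 0.0124 maxy 0.0883 minz 0.0134 f1 maxy 0.0613
25 15 front x 0.0166 y [0.0454 0.0599] z [-0.0015  0.0024] zlow -0.0357 body maxx 0.0124 maxy 0.0839 minz 0.0048 f1 maxy 0.062
25 20 front x 0.0166 y [0.0454 0.0595] z [0.0025 0.0076] zlow -0.04 body maxx 0.0124 maxy 0.0789 minz -0.004 f1 maxy 0.0622
30 10 front x 0.0177 y [0.0449 0.0596] z [-0.004  -0.0014] zlow -0.031 body maxx 0.007 maxy 0.0891 minz 0.0085 f1 maxy 0.0613
30 15 front x 0.0177 y [0.045  0.0595] z [-0.      0.0038] zlow -0.0356 body maxx 0.007 maxy 0.0852 minz -0.0 f1 maxy 0.062
30 20 front x 0.0177 y [0.0449 0.059 ] z [0.0039 0.009 ] zlow -0.0399 body maxx 0.007 maxy 0.0806 minz -0.0086 f1 maxy 0.0622
[  9.2  32.8  -6.7 -31.9 -52.3  14. ]
d mm [-111.   -21.5   18.5] rotvec [ 0.2688  0.1496 -1.572 ] rows>= 12.82
d mm [-111.   -21.5   18.5] rotvec [ 0.3334  0.222  -1.5683] rows>= 12.95
d mm [-111.   -21.5   18.5] rotvec [-0.4953 -0.9413  1.3092] rows>= 13.5
d mm [-111.   -21.5   18.5] rotvec [-0.4247 -0.9901  1.2631] rows>= 13.29
11.3833 [-0.39 -7.62  0.99] [-0.128  -0.0743  0.0415]
scene top 445 [[-0.1727, -0.0583, 0.1964], [-0.0789, -0.0039, 0.2044]] tilt deg [-0.15  0.94] ((-126.32745361328125, -29.366195678710938), (95.54645538330078, 60.54212951660156), 0.010468593798577785)
```

Tin flush at 7.6 N against the panel. I retract and re-orient for the push along x.

Request:
drive_tool(
  rows=[
    [50, 0, -4, 0, 0, 0, 0],
    [50, 0, -10, 0, 0, 0, 0],
    [50, 0, -18, 5, 0, 0, 0],
    [50, -5, -22, 20, 0, 0, 0],
    [50, -10, -22, 30, 0, 0, 0],
  ],
)

```text
time_s: 12.0
tcp_pos: [0.5693, 0.004, 0.0945]
ee_rot: [[0.045, -0.999, -0.027], [-0.905, -0.053, 0.423], [-0.423, 0.006, -0.906]]
wrist_force: [1.1, -0.3, 0.7]
gripper_width: 0.501
gripper_force: 0.0
```

Run:
```python
from h import *
delta(world(-.240,-.10,.11),Rxpush(25,20)); delta(world(-.215,-.088,.05),Rxpush(25,20))
topface()
```

```text
d mm [-94.3  43.1  15.5] rotvec [ 0.2542  0.2837 -1.554 ] rows>= 12.8
d mm [-69.9  56.4 -44.5] rotvec [ 0.2542  0.2837 -1.554 ] rows>= 12.8
12.0 [ 1.05 -0.26  0.66] [-0.1481 -0.148   0.0945]
scene top 454 [[-0.1715, -0.058, 0.1962], [-0.0787, -0.0033, 0.2052]] tilt deg [-0.35  1.1 ] ((-125.09142303466797, -28.4680233001709), (59.821617126464844, 95.82976531982422), 89.76336669921875)
top top 822 [[-0.1741, -0.0564, 0.1966], [-0.08, -0.0013, 0.205]] tilt deg [ 0.05 -0.22] ((-126.81796264648438, -28.647329330444336), (56.2968635559082, 96.37887573242188), 89.97200775146484)
```

Request:
drive_tool(
  rows=[
    [100, -20, -3, 6, 0.0195, 0.0218, -0.1195],
    [100, -20, -3, 6, 0.0195, 0.0218, -0.1195],
    [100, -20, -3, 6, 0.0195, 0.0218, -0.1195],
    [100, -15, -3, 6, 0.0195, 0.0218, -0.1195],
    [100, -10, -3, 6, 0.0195, 0.0218, -0.1195],
  ],
)

```text
time_s: 12.62
tcp_pos: [0.4836, -0.0099, 0.1257]
ee_rot: [[-0.51, -0.846, 0.152], [-0.715, 0.516, 0.472], [-0.478, 0.132, -0.868]]
wrist_force: [-0.5, -0.1, -0.3]
gripper_width: 0.794
gripper_force: 0.0
```

Request:
drive_tool(
  rows=[
    [100, -5, 0, 0, 0.0195, 0.0218, -0.1195],
    [100, -2, 0, 0, 0.0195, 0.0218, -0.1195],
    [100, 0, 0, 0, 0.0195, 0.0218, -0.1195],
    [100, 0, 0, 0, 0.0195, 0.0218, -0.1195],
    [100, 0, 0, 0, 0.0195, 0.0218, -0.1195],
  ],
)

```text
time_s: 13.03
tcp_pos: [0.4781, -0.0102, 0.1257]
ee_rot: [[-0.859, -0.393, 0.328], [-0.246, 0.879, 0.409], [-0.449, 0.27, -0.852]]
wrist_force: [0.5, 0.3, -0.3]
gripper_width: 0.991
gripper_force: 0.0
```

Request:
drive_tool(
  rows=[
    [100, 0, 5, 0, 0.0195, 0.0218, -0.1195],
    [100, 0, 5, 0, 0.0195, 0.0218, -0.1195],
    [100, 0, 5, 0, 0.0195, 0.0218, -0.1195],
    [100, 0, 5, 0, 0, 0, 0],
    [100, 0, 0, 0, 0, 0, 0],
  ],
)

```text
time_s: 13.45
tcp_pos: [0.4777, 0.0109, 0.1259]
ee_rot: [[-0.914, -0.058, 0.401], [0.085, 0.94, 0.329], [-0.396, 0.335, -0.855]]
wrist_force: [0.3, -0.1, -0.4]
gripper_width: 0.997
gripper_force: 0.0
```

Run:
```python
from h import *
s=sense();print(s["time_s"],s["joints"].round(1),pan(s["tcp_pos"]).round(4),s["wrist_force"].round(2))
delta(world(-.225,-.088,.05),Rxpush(25,20))
```

```text
13.45 [  7.    9.2 -31.2 -37.1 -27.4 -67.9] [-0.2393 -0.1364  0.1259] [ 0.32 -0.12 -0.35]
d mm [ 11.8  49.1 -75.9] rotvec [ 0.0077 -0.0018 -0.0102] rows>= 2.19
```

Request:
drive_tool(
  rows=[
    [100, 2, 6, -20, 0.0077, -0.0018, -0.0102],
    [100, 2, 8, -20, 0, 0, 0],
    [100, 2, 12, -18, 0, 0, 0],
    [100, 2, 12, -12, 0, 0, 0],
    [100, 2, 8, -6, 0, 0, 0],
  ],
)

```text
time_s: 13.87
tcp_pos: [0.4885, 0.0557, 0.0485]
ee_rot: [[-0.913, -0.044, 0.406], [0.101, 0.939, 0.33], [-0.396, 0.342, -0.852]]
wrist_force: [-0.5, -0.4, -0.5]
gripper_width: 0.998
gripper_force: 0.0
```

Run:
```python
from h import *
s=sense();print(s["time_s"],s["joints"].round(1),pan(s["tcp_pos"]).round(4),s["wrist_force"].round(2))
delta(world(-.195,-.088,.05),Rxpush(25,20))
a=capture("top");save(a,"t1.png",(160,90,330,260),3.5)
```

```text
13.8667 [  9.5  18.8 -30.8 -51.4 -19.3 -55.3] [-0.2262 -0.0922  0.0485] [-0.51 -0.38 -0.52]
d mm [30.9  5.8  1.5] rotvec [ 0.     -0.0017  0.0044] rows>= 0.76
```

View pics/t1.png

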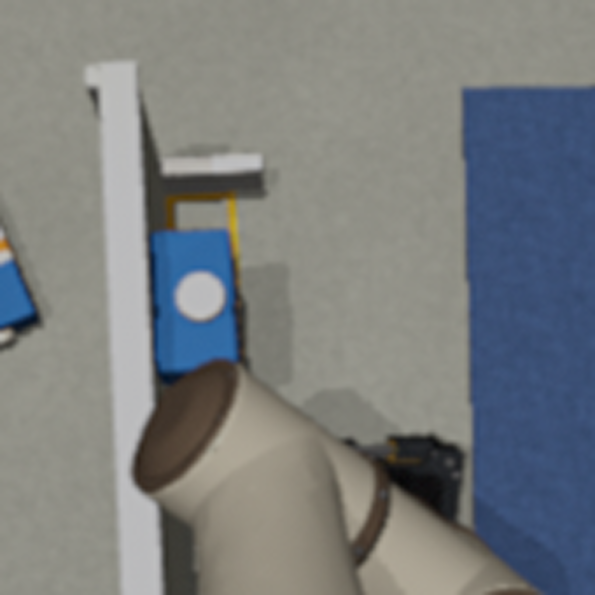

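Run:
```python
from h import *
a=capture("top");W=cloud(a);f=a["frame"].astype(int)
q=(W-O)@np.c_[ex,ey,ez]
k=(q[...,2]>.06)&(q[...,0]<-.02)&(q[...,0]>-.4)&(q[...,1]<.15)&~((q[...,2]>.249)&(q[...,2]<.26)&(q[...,1]>-.005)&(q[...,1]<.025))
r=q[k&(q[...,2]>.22)]
for y0 in np.arange(-.2,.12,.02):
    t=r[abs(r[:,1]-y0)<.01]
    if len(t): print(y0.round(2),len(t),"x",np.percentile(t[:,0],[1,99]).round(3),"z",np.percentile(t[:,2],[1,50,99]).round(3))
b=capture("scene");save(b,"s3.png",(200,60,400,250),3.1)
```

```text
-0.2 462 x [-0.399 -0.296] z [0.264 0.347 0.358]
-0.18 546 x [-0.399 -0.281] z [0.24  0.349 0.36 ]
-0.16 583 x [-0.394 -0.279] z [0.318 0.351 0.364]
-0.14 528 x [-0.371 -0.259] z [0.312 0.365 0.383]
-0.12 888 x [-0.399 -0.25 ] z [0.352 0.489 0.597]
-0.1 1338 x [-0.399 -0.237] z [0.386 0.524 0.606]
-0.08 2303 x [-0.398 -0.224] z [0.406 0.572 1.172]
-0.06 1539 x [-0.399 -0.208] z [0.411 0.501 0.599]
-0.04 925 x [-0.398 -0.203] z [0.396 0.436 0.568]
-0.02 326 x [-0.282 -0.215] z [0.391 0.416 0.43 ]
-0.0 98 x [-0.391 -0.026] z [0.24  0.379 0.408]
0.02 1 x [-0.314 -0.314] z [0.261 0.261 0.261]
```

View pics/s3.png

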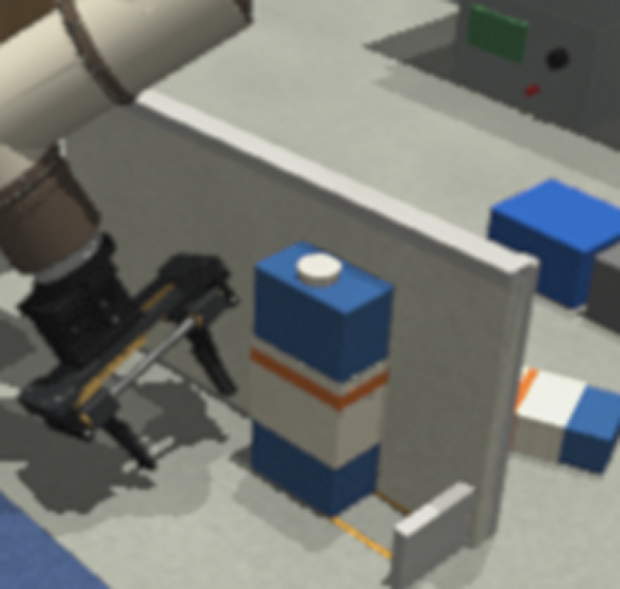

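The hand stands at (130,330), behind the tin at (320,380), with the panel-side finger aimed at its near side. The way to the stop at (430,530) is free. I approach and push along the panel.

Request:
drive_tool(
  rows=[
    [100, 8, 1.5, 0.5, 0, 0, 0],
    [100, 8, 1.5, 0.5, 0, 0, 0],
    [100, 6, 1, 0.5, 0, 0, 0],
    [100, 4, 1, 0, 0, 0, 0],
    [100, 3, 0.5, 0, 0, 0, 0],
  ],
)

```text
time_s: 14.43
tcp_pos: [0.5186, 0.0608, 0.0527]
ee_rot: [[-0.911, -0.045, 0.41], [0.103, 0.938, 0.33], [-0.399, 0.342, -0.85]]
wrist_force: [-0.1, -0.8, 0.6]
gripper_width: 1.002
gripper_force: 0.0
```

Request:
drive_tool(
  rows=[
    [100, 2, 0.1, 0, 0, 0, 0],
    [100, 2, 0.1, 0, 0, 0, 0],
    [100, 2, 0.1, 0, 0, 0, 0],
    [100, 2, 0.1, 0, 0, 0, 0],
    [100, 2, 0.1, 0, 0, 0, 0],
  ],
)

```text
time_s: 14.85
tcp_pos: [0.5267, 0.0611, 0.0517]
ee_rot: [[-0.912, -0.044, 0.407], [0.102, 0.938, 0.33], [-0.396, 0.343, -0.852]]
wrist_force: [-3.4, 0.2, 1.4]
gripper_width: 1.004
gripper_force: 1.8
```

Run:
```python
from h import *
print(sense()["joints"].round(1)); topface()
```

```text
[ 10.5  20.9 -27.  -47.5 -19.8 -60.3]
14.85 [-3.4   0.21  1.44] [-0.1877 -0.0888  0.0517]
scene top 442 [[-0.1662, -0.0583, 0.1963], [-0.0729, -0.0043, 0.2046]] tilt deg [-0.33  0.9 ] ((-120.21256256103516, -30.903921127319336), (96.0969467163086, 57.49855041503906), 0.807995617389679)
top top 538 [[-0.147, -0.0566, 0.1964], [-0.073, -0.001, 0.2048]] tilt deg [-0.31  0.24] ((-111.01995849609375, -28.863412857055664), (77.55393981933594, 56.215423583984375), 0.05584621801972389)
```

Request:
drive_tool(
  rows=[
    [100, 3, 0.2, 0, 0, 0, 0],
    [100, 3, 0.2, 0, 0, 0, 0],
    [100, 4, 0.2, 0, 0, 0, 0],
    [100, 4, 0.2, 0, 0, 0, 0],
    [100, 4, 0.2, 0, 0, 0, 0],
  ],
)

```text
time_s: 15.47
tcp_pos: [0.5461, 0.0621, 0.052]
ee_rot: [[-0.912, -0.044, 0.409], [0.103, 0.939, 0.329], [-0.398, 0.342, -0.851]]
wrist_force: [-3.5, -0.4, 0.9]
gripper_width: 1.0
gripper_force: 1.4
```

Request:
drive_tool(
  rows=[
    [100, 4, 0.2, 0, 0, 0, 0],
    [100, 4, 0.2, 0, 0, 0, 0],
    [100, 4, 0.2, 0, 0, 0, 0],
    [100, 4, 0.2, 0, 0, 0, 0],
    [100, 3, 0.2, 0, 0, 0, 0],
  ],
)

```text
time_s: 15.88
tcp_pos: [0.5652, 0.0631, 0.052]
ee_rot: [[-0.912, -0.044, 0.409], [0.103, 0.939, 0.329], [-0.398, 0.342, -0.851]]
wrist_force: [-1.8, 0.2, -1.2]
gripper_width: 0.999
gripper_force: 1.3
```

Run:
```python
from h import *
print(sense()["joints"].round(1)); topface()
```

```text
[ 10.7  23.4 -23.  -44.5 -20.7 -63.6]
15.8833 [-1.76  0.24 -1.16] [-0.1492 -0.0888  0.052 ]
scene top 503 [[-0.1289, -0.0578, 0.1962], [-0.0346, -0.0008, 0.2051]] tilt deg [-0.27  0.44] ((-81.30123901367188, -29.057342529296875), (61.03746795654297, 96.84406280517578), 87.53031921386719)
top top 523 [[-0.117, -0.0566, 0.1963], [-0.0375, -0.0034, 0.2046]] tilt deg [-0.28  0.42] ((-78.3865966796875, -29.44896697998047), (56.446956634521484, 82.72116088867188), 87.1029052734375)
```

Request:
drive_tool(
  rows=[
    [100, 3, 0.2, 0, 0, 0, 0],
    [100, 3, 0.2, 0, 0, 0, 0],
    [100, 3, 0.2, 0, 0, 0, 0],
    [100, 3, 0.2, 0, 0, 0, 0],
    [100, 3, 0.2, 0, 0, 0, 0],
  ],
)

```text
time_s: 16.5
tcp_pos: [0.5798, 0.0642, 0.0521]
ee_rot: [[-0.912, -0.044, 0.409], [0.103, 0.938, 0.33], [-0.398, 0.342, -0.851]]
wrist_force: [-3.8, -0.3, 1.0]
gripper_width: 1.001
gripper_force: 1.8
```

Request:
drive_tool(
  rows=[
    [100, 3, 0.2, 0, 0, 0, 0],
    [100, 3, 0.2, 0, 0, 0, 0],
    [100, 2, 0.1, 0, 0, 0, 0],
    [100, 2, 0.1, 0, 0, 0, 0],
    [100, 1.5, 0.1, 0, 0, 0, 0],
  ],
)

```text
time_s: 16.92
tcp_pos: [0.5913, 0.0648, 0.0521]
ee_rot: [[-0.912, -0.044, 0.409], [0.103, 0.939, 0.33], [-0.398, 0.342, -0.851]]
wrist_force: [-4.6, -2.6, 1.3]
gripper_width: 1.003
gripper_force: 2.0
```

Run:
```python
from h import *
topface()
```

```text
16.9167 [-4.57 -2.61  1.33] [-0.123  -0.0884  0.0521]
scene top 530 [[-0.1028, -0.0579, 0.1965], [-0.0083, 0.0003, 0.205]] tilt deg [-0.13  0.73] ((-57.22412872314453, -27.802627563476562), (61.17783737182617, 101.38732147216797), 89.01593780517578)
```

Request:
drive_tool(
  rows=[
    [100, 1.2, 0.1, 0, 0, 0, 0],
    [100, 1.2, 0.1, 0, 0, 0, 0],
    [100, 1.2, 0.1, 0, 0, 0, 0],
    [100, 1, 0.1, 0, 0, 0, 0],
    [100, 1, 0, 0, 0, 0, 0],
  ],
)

```text
time_s: 17.53
tcp_pos: [0.5967, 0.0652, 0.0521]
ee_rot: [[-0.912, -0.044, 0.409], [0.103, 0.939, 0.33], [-0.398, 0.342, -0.851]]
wrist_force: [-4.3, -1.7, 2.2]
gripper_width: 1.002
gripper_force: 2.1
```

Request:
drive_tool(
  rows=[
    [100, 0.8, 0, 0, 0, 0, 0],
    [100, 0.8, 0, 0, 0, 0, 0],
    [100, 0.8, 0, 0, 0, 0, 0],
    [100, 0.6, 0, 0, 0, 0, 0],
    [100, 0.4, 0, 0, 0, 0, 0],
  ],
)

```text
time_s: 17.95
tcp_pos: [0.6001, 0.0653, 0.0521]
ee_rot: [[-0.912, -0.044, 0.409], [0.103, 0.938, 0.33], [-0.398, 0.343, -0.851]]
wrist_force: [-6.0, -2.2, 2.4]
gripper_width: 0.999
gripper_force: 2.3
```

Run:
```python
from h import *
topface()
```

```text
17.95 [-5.96 -2.2   2.43] [-0.1142 -0.0884  0.0521]
scene top 530 [[-0.0932, -0.0578, 0.1962], [0.0007, -0.0009, 0.2053]] tilt deg [-0.33  0.72] ((-46.258541107177734, -27.446407318115234), (62.27978515625, 96.48015594482422), 89.59961700439453)
top top 588 [[-0.0858, -0.0565, 0.1968], [-0.0007, -0.002, 0.2049]] tilt deg [-0.21  0.25] ((-44.7427978515625, -29.18402671813965), (91.18016815185547, 55.452938079833984), 0.007809184025973082)
```

Request:
drive_tool(
  rows=[
    [100, 0.5, 0, 0, 0, 0, 0],
    [100, 0.5, 0, 0, 0, 0, 0],
    [100, 0.5, 0, 0, 0, 0, 0],
    [100, 0.5, 0, 0, 0, 0, 0],
    [100, 0, 0, 0, 0, 0, 0],
  ],
)

```text
time_s: 18.57
tcp_pos: [0.6005, 0.0654, 0.0517]
ee_rot: [[-0.913, -0.044, 0.406], [0.101, 0.938, 0.331], [-0.395, 0.343, -0.852]]
wrist_force: [-9.5, -1.6, 5.2]
gripper_width: 1.002
gripper_force: 4.1
```

Request:
drive_tool(
  rows=[
    [100, 0.3, 0, 0, 0, 0, 0],
    [100, 0, 0, 0, 0, 0, 0],
    [100, 0, 0, 0, 0, 0, 0],
    [100, 0, 0, 0, 0, 0, 0],
    [100, 0, 0, 0, 0, 0, 0],
  ],
)

```text
time_s: 18.98
tcp_pos: [0.6005, 0.0654, 0.0517]
ee_rot: [[-0.913, -0.044, 0.405], [0.101, 0.938, 0.331], [-0.395, 0.343, -0.852]]
wrist_force: [-8.1, -2.4, 5.0]
gripper_width: 0.999
gripper_force: 4.4
```

Request:
drive_tool(
  rows=[
    [100, 0, 0, 0, 0, 0, 0],
    [100, 0, 0, 0, 0, 0, 0],
    [100, 0, 0, 0, 0, 0, 0],
    [100, 0, 0, 0, 0, 0, 0],
    [100, 0, 0, 0, 0, 0, 0],
  ],
)

```text
time_s: 19.4
tcp_pos: [0.6006, 0.0654, 0.0517]
ee_rot: [[-0.913, -0.044, 0.405], [0.101, 0.938, 0.331], [-0.395, 0.343, -0.852]]
wrist_force: [-9.2, -1.6, 5.7]
gripper_width: 0.999
gripper_force: 4.4
```

Request:
drive_tool(
  rows=[
    [100, 0, 0, 0, 0, 0, 0],
    [100, 0, 0, 0, 0, 0, 0],
    [100, 0, 0, 0, 0, 0, 0],
    [100, 0, 0, 0, 0, 0, 0],
    [100, 0, 0, 0, 0, 0, 0],
  ],
)

```text
time_s: 19.82
tcp_pos: [0.6006, 0.0654, 0.0517]
ee_rot: [[-0.913, -0.044, 0.405], [0.101, 0.938, 0.331], [-0.395, 0.343, -0.852]]
wrist_force: [-9.3, -1.2, 5.9]
gripper_width: 0.996
gripper_force: 4.4
```

Run:
```python
from h import *
topface()
```

```text
19.8167 [-9.26 -1.24  5.9 ] [-0.1137 -0.0883  0.0517]
scene top 514 [[-0.0916, -0.0581, 0.1963], [0.0002, -0.0015, 0.2051]] tilt deg [-0.22  0.62] ((-45.4730339050293, -29.507081985473633), (60.04127883911133, 94.49650573730469), 89.94947052001953)
top top 551 [[-0.0829, -0.0563, 0.1968], [-0.0014, -0.0021, 0.2045]] tilt deg [0.22 0.08] ((-43.582176208496094, -29.343849182128906), (89.41400146484375, 54.88432693481445), 0.9386818408966064)
```

Request:
drive_tool(
  rows=[
    [100, -1, 0, 0, 0, 0, 0],
    [100, -3, -0.2, 0, 0, 0, 0],
    [100, -8, -2, 0, 0, 0, 0],
    [100, -15, -6, 3, 0, 0, 0],
    [100, -20, -10, 10, 0, 0, 0],
  ],
)

```text
time_s: 20.43
tcp_pos: [0.5561, 0.0472, 0.0644]
ee_rot: [[-0.911, -0.043, 0.41], [0.103, 0.939, 0.329], [-0.399, 0.342, -0.851]]
wrist_force: [0.3, 0.2, -0.1]
gripper_width: 1.001
gripper_force: 0.0
```

Request:
drive_tool(
  rows=[
    [100, -30, -20, 10, 0, 0, 0],
    [100, -25, -25, 10, 0, 0, 0],
    [100, -20, -25, 10, 0, 0, 0],
    [100, -10, -20, 10, 0, 0, 0],
    [100, 0, 0, 0, 0, 0, 0],
  ],
)

```text
time_s: 20.85
tcp_pos: [0.4705, -0.0461, 0.1075]
ee_rot: [[-0.909, -0.042, 0.415], [0.106, 0.94, 0.326], [-0.404, 0.34, -0.849]]
wrist_force: [0.0, -0.7, -0.6]
gripper_width: 1.003
gripper_force: 0.0
```

Run:
```python
from h import *
topface()
a=capture("top");save(a,"t2.png",(180,100,290,210),5)
q=(cloud(a)-O)@np.c_[ex,ey,ez]; q=q[(a["z_map"]>0)]
k=(q[:,2]>.25)&(q[:,2]<.258)&(abs(q[:,1])<.03)&(q[:,0]>-.1)&(q[:,0]<.01);print("panel top y",np.percentile(q[k,1],[1,50,99]).round(4))
k=(abs(q[:,2]-.06)<.006)&(q[:,1]<-.06)&(q[:,1]>-.085)&(q[:,0]>-.02)&(q[:,0]<.03);print("stop top x",np.percentile(q[k,0],[2,50,98]).round(4))
```

```text
20.85 [ 0.01 -0.7  -0.57] [-0.2495 -0.1929  0.1075]
scene top 534 [[-0.0928, -0.0578, 0.1964], [0.0004, 0.0004, 0.2045]] tilt deg [-0.09  0.57] ((-47.55289077758789, -28.443496704101562), (97.51510620117188, 60.23706817626953), 0.2293221801519394)
top top 774 [[-0.0951, -0.0564, 0.1967], [-0.0013, -0.0017, 0.2048]] tilt deg [0.11 0.27] ((-47.996761322021484, -29.038673400878906), (55.98331832885742, 96.01921844482422), 89.72066497802734)
panel top y [-0.0039  0.0079  0.021 ]
stop top x [0.0003 0.0071 0.0132]
```

View pics/t2.png

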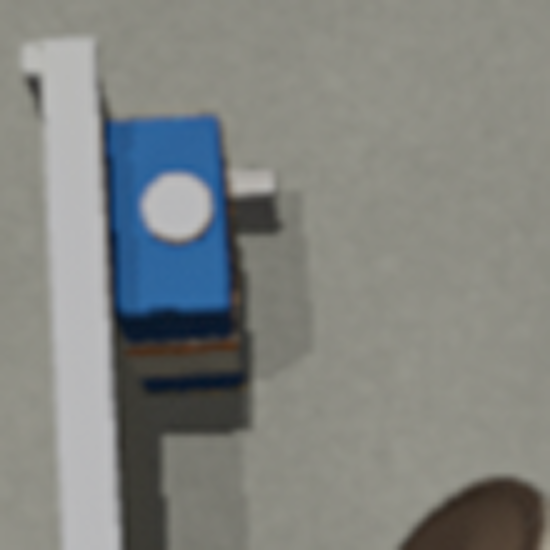

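The top view shows the tin in the corner, (180,220) in the crop, touching the stop and flush: centre x -48.0, y about -28.7 mm, yaw 0.3°. Bench friction may have carried part of the 9 N push. So I seat it once more, slightly firmer.

Request:
drive_tool(
  rows=[
    [100, 10, 20, -10, 0, 0, 0],
    [100, 20, 25, -10, 0, 0, 0],
    [100, 25, 25, -10, 0, 0, 0],
    [100, 30, 20, -10, 0, 0, 0],
    [100, 15, 10, -8, 0, 0, 0],
  ],
)

```text
time_s: 21.52
tcp_pos: [0.5733, 0.0606, 0.0559]
ee_rot: [[-0.912, -0.047, 0.409], [0.099, 0.938, 0.331], [-0.399, 0.342, -0.851]]
wrist_force: [0.8, 0.3, 0.7]
gripper_width: 1.0
gripper_force: 0.0
```

Request:
drive_tool(
  rows=[
    [100, 10, 4, -5, 0, 0, 0],
    [100, 6, 2, 0, 0, 0, 0],
    [100, 4, 1, 0, 0, 0, 0],
    [100, 2, 1, 0, 0, 0, 0],
    [100, 1, 0, 0, 0, 0, 0],
  ],
)

```text
time_s: 21.93
tcp_pos: [0.5932, 0.0645, 0.0525]
ee_rot: [[-0.911, -0.043, 0.409], [0.103, 0.939, 0.329], [-0.398, 0.342, -0.851]]
wrist_force: [-0.0, 0.0, 0.1]
gripper_width: 0.999
gripper_force: 0.0
```

Run:
```python
from h import *
s=sense();print(s["time_s"],s["wrist_force"].round(2),pan(s["tcp_pos"]).round(4))
```

```text
21.9333 [-0.03  0.01  0.1 ] [-0.1211 -0.0888  0.0525]
```

Request:
drive_tool(
  rows=[
    [100, 1.5, 0.1, 0, 0, 0, 0],
    [100, 1.5, 0.1, 0, 0, 0, 0],
    [100, 1.5, 0.1, 0, 0, 0, 0],
    [100, 1.5, 0.1, 0, 0, 0, 0],
    [100, 1, 0, 0, 0, 0, 0],
  ],
)

```text
time_s: 22.35
tcp_pos: [0.5999, 0.0653, 0.0521]
ee_rot: [[-0.912, -0.044, 0.408], [0.102, 0.938, 0.33], [-0.397, 0.343, -0.851]]
wrist_force: [-3.2, -1.5, 1.9]
gripper_width: 0.997
gripper_force: 1.5
```

Request:
drive_tool(
  rows=[
    [100, 0.8, 0, 0, 0, 0, 0],
    [100, 0.8, 0, 0, 0, 0, 0],
    [100, 0.8, 0, 0, 0, 0, 0],
    [100, 0.8, 0, 0, 0, 0, 0],
    [100, 0, 0, 0, 0, 0, 0],
  ],
)

```text
time_s: 22.77
tcp_pos: [0.6005, 0.0656, 0.0511]
ee_rot: [[-0.914, -0.044, 0.403], [0.101, 0.938, 0.331], [-0.392, 0.343, -0.853]]
wrist_force: [-9.1, -1.0, 5.3]
gripper_width: 1.002
gripper_force: 4.1
```

Request:
drive_tool(
  rows=[
    [100, 0.6, 0.2, 0, 0, 0, 0],
    [100, 0.6, 0.2, 0, 0, 0, 0],
    [100, 0.4, 0, 0, 0, 0, 0],
    [100, 0, 0, 0, 0, 0, 0],
    [100, 0, 0, 0, 0, 0, 0],
  ],
)

```text
time_s: 23.18
tcp_pos: [0.6008, 0.0658, 0.0508]
ee_rot: [[-0.915, -0.044, 0.401], [0.1, 0.938, 0.332], [-0.391, 0.343, -0.854]]
wrist_force: [-11.7, -2.9, 8.1]
gripper_width: 0.997
gripper_force: 5.9
```

Request:
drive_tool(
  rows=[
    [100, 0, 0, 0, 0, 0, 0],
    [100, 0, 0, 0, 0, 0, 0],
    [100, 0, 0, 0, 0, 0, 0],
    [100, 0, 0, 0, 0, 0, 0],
    [100, 0, 0, 0, 0, 0, 0],
  ],
)

```text
time_s: 23.6
tcp_pos: [0.6008, 0.0658, 0.0509]
ee_rot: [[-0.915, -0.044, 0.401], [0.1, 0.938, 0.332], [-0.391, 0.343, -0.854]]
wrist_force: [-10.7, -3.2, 8.5]
gripper_width: 1.002
gripper_force: 5.8
```

Request:
drive_tool(
  rows=[
    [100, 0, 0, 0, 0, 0, 0],
    [100, 0, 0, 0, 0, 0, 0],
    [100, 0, 0, 0, 0, 0, 0],
    [100, 0, 0, 0, 0, 0, 0],
    [100, 0, 0, 0, 0, 0, 0],
  ],
)

```text
time_s: 24.02
tcp_pos: [0.6008, 0.0658, 0.0508]
ee_rot: [[-0.915, -0.044, 0.401], [0.1, 0.938, 0.332], [-0.391, 0.343, -0.854]]
wrist_force: [-11.0, -3.7, 7.1]
gripper_width: 1.002
gripper_force: 5.8
```

Request:
drive_tool(
  rows=[
    [100, -1.5, 0, 0, 0, 0, 0],
    [100, -1.5, 0, 0, 0, 0, 0],
    [100, -3, 0, 0, 0, 0, 0],
    [100, -8, -3, 0, 0, 0, 0],
    [100, -20, -8, 5, 0, 0, 0],
  ],
)

```text
time_s: 24.43
tcp_pos: [0.5728, 0.0553, 0.0568]
ee_rot: [[-0.911, -0.045, 0.41], [0.102, 0.939, 0.329], [-0.4, 0.342, -0.85]]
wrist_force: [0.1, -0.5, 0.0]
gripper_width: 0.998
gripper_force: 0.0
```

Request:
drive_tool(
  rows=[
    [100, -30, -20, 10, 0, 0, 0],
    [100, -25, -25, 10, 0, 0, 0],
    [100, -20, -25, 10, 0, 0, 0],
    [100, -10, -20, 10, 0, 0, 0],
    [100, 0, 0, 0, 0, 0, 0],
  ],
)

```text
time_s: 24.85
tcp_pos: [0.4857, -0.0382, 0.0993]
ee_rot: [[-0.909, -0.042, 0.414], [0.105, 0.939, 0.327], [-0.403, 0.341, -0.85]]
wrist_force: [0.1, 0.3, 0.1]
gripper_width: 0.997
gripper_force: 0.0
```

Run:
```python
from h import *
topface()
for n in("board","spool","bin"):
    for m in masks_of(n,(a:=capture("scene")))[:1]:
        print(n,np.median(cloud(a)[m["region"]&(a["z_map"]>0)],axis=0).round(3))
```

```text
24.85 [0.1  0.32 0.12] [-0.2338 -0.1858  0.0993]
scene top 504 [[-0.0933, -0.0579, 0.1963], [0.0003, -0.003, 0.2049]] tilt deg [-0.15  0.48] ((-47.6523551940918, -29.703140258789062), (97.70640563964844, 58.970237731933594), 1.7629953622817993)
scene top 495 [[-0.4719, -0.0043, 0.1961], [0.0205, 0.0222, 0.2059]] tilt deg [ 0.12 -0.82] ((-228.2356414794922, -23.4415283203125), (502.7782897949219, 77.60773468017578), 3.0853891372680664)
board [ 0.396 -0.242  0.006]
spool [ 0.681 -0.261  0.045]
bin [ 0.536 -0.223  0.017]
```

Run:
```python
from h import *
for i in range(2):
  topface(); a=capture("scene")
  q=(cloud(a)-O)@np.c_[ex,ey,ez]; q=q[a["z_map"]>0]
  k=(q[:,2]>.02)&(q[:,2]<.19)&(q[:,0]>-.085)&(q[:,0]<-.01)&(q[:,1]<-.045)&(q[:,1]>-.07);t=q[k]
  f=np.linalg.lstsq(np.c_[t[:,0]+.048,t[:,2]-.1,np.ones(len(t))],t[:,1],rcond=None)[0]
  print("side: yaw",np.degrees(f[0]).round(2),"lean",np.degrees(f[1]).round(2),"y",f[2].round(4),len(t))
  k=(q[:,2]>.02)&(q[:,2]<.23)&(q[:,0]>-.3)&(q[:,0]<-.15)&(abs(q[:,1])<.015);t=q[k]
  f=np.linalg.lstsq(np.c_[t[:,0],t[:,2]-.1,np.ones(len(t))],t[:,1],rcond=None)[0]
  print("panel: yaw",np.degrees(f[0]).round(2),"y at tin",(f[2]+f[0]*-.048).round(4),len(t))
```

```text
25.35 [-1.14  0.19  0.72] [-0.2331 -0.1822  0.0967]
top top 779 [[-0.0953, -0.0563, 0.1965], [-0.0019, -0.0018, 0.2045]] tilt deg [ 0.34 -0.02] ((-48.047706604003906, -28.985559463500977), (55.62286376953125, 96.59695434570312), 89.8765640258789)
side: yaw -0.07 lean -0.02 y -0.0565 1458
panel: yaw -0.09 y at tin -0.0004 2848
25.6 [-0.5   0.67 -0.67] [-0.2332 -0.1827  0.097 ]
scene top 522 [[-0.0925, -0.0582, 0.1962], [0.0005, -0.0022, 0.2052]] tilt deg [-0.34  0.69] ((-46.377628326416016, -28.750282287597656), (59.8845329284668, 94.35494995117188), 89.69415283203125)
top top 745 [[-0.0949, -0.0565, 0.1967], [-0.0015, -0.0036, 0.2049]] tilt deg [-0.02 -0.04] ((-47.59748458862305, -29.492328643798828), (96.09036254882812, 54.8652229309082), 0.06929662078619003)
side: yaw 0.01 lean -0.04 y -0.0564 1475
panel: yaw -0.03 y at tin -0.0003 2857
```

The side face lies 56.1 mm from the panel face, so the tin (56 mm thick) is flush. It is also square and upright, and touches the stop. Handing in.

```bash
python3 -c "
from station import *
print(finish_job())"
```

```text
the job is handed in; nothing more can be done
None
```

The job is handed in, with no verdict shown: the tin stands upright and released in the corner, flush with the panel to within about 0.5 mm and touching the stop, seated with a push of about 11 N held for a second; the board, spool and bin had not moved.

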